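# Pack the square sample bottles in the carrier and wedge the row tight

## Task

Gather the three capped square bottles into the aluminium carrier, standing close together in one row with the tallest at the carrier's high end, the middle one next and the shortest last. Then, with all three in, push the grey wedge nose-down into the gap left between the shortest bottle and the low end until it stands fully home on the carrier floor and the row is tight. Leave the round bottle, the square bottle without a cap and the beaker standing where they are.

Things in the scene. Friction and masses are not known exactly. Their poses are not given: they have to be found in the camera images.
- carrier: Fixed open slippery aluminium trough, outer 168 (x) x 68 (y) mm, walls and floor 4 mm. Origin: centre of underside; x runs along the row from the high end plate (-x, nearer the robot, top at z 98) to the low one (+x, top at 58); long sides 26 high. Inner end faces at x -80 and +80. Bottles and wedge fill it with 2 mm play: final x -60 tall, -20 middle, +20 short, +60 wedge.
- tall_bottle: Loose upright white square plastic bottle, 40 x 40 mm, flat-sided up to its shoulder at 92 mm, then white neck, and a blue screw cap 31 mm across from 4 to 18 mm above the shoulder (overall 110 mm); about 0.12 kg. Origin: centre of its underside, z up, x and y square to its sides. Belongs in the carrier at the high end.
- middle_bottle: Same square capped bottle with the shoulder at 76 mm, overall 94 mm. Origin: centre of its underside, z up. Belongs in the middle of the row.
- short_bottle: Same square capped bottle with the shoulder at 60 mm, overall 78 mm. Origin: centre of its underside, z up. Belongs last in the row, beside the gap for the wedge.
- wedge: Loose grey wedge with slick faces, standing on its nose. Origin: centre of the nose underside, z up. Along its x 20 mm thick at the nose, widening on both faces to 38 at 24 height, then 38 up to 60; 40 wide along y; on top a grip block 24 x 24 mm from 60 to 88. Its x goes along the carrier x, either way round. Pushed down (up to 20 N) it shoves the bottles about 10 mm together.
- round_bottle: Look-alike, does not belong: round white capped bottle, 42 mm across, shoulder at 76 mm, overall 94 mm. Origin: centre of its underside. Leave it.
- open_bottle: Look-alike, does not belong: square white bottle 40 x 40 mm, shoulder at 76 mm, with no cap, only a bare open neck 25 mm across, overall 84 mm. Origin: centre of its underside. Leave it.
- beaker: Bystander: loose glass beaker, 66 mm across the rim, 80 mm high. Origin: centre of its underside. Leave it.
Not all that is in view belongs to the job. Leave any red or yellow look-alike of the round_bottle alone.

How it is judged:
By the outcome, as a careful person would: the job done as asked, in the order asked, and still so for the second after the job is handed in, with the robot touching nothing.
It also fails if it takes over 115 s, if anything falls off the work surface, if the arm or the gripper's body presses on something with over 40 N, if the wrist force passes 120 N, or if a joint passes its speed limit or range.

## Robot

A 7-joint arm with a two-finger parallel gripper is mounted at the origin on the work surface. World frame = base frame: x ahead of the robot, y to its left, z up, the work surface at z = 0. Lengths are in m, angles in degrees, forces in N, time in s.
With the tool pointing down it reaches from about 0.425 to 0.95 m from the base axis. Payload 4.7 kg.
Tool frame: the origin (TCP) lies midway between the tips of the shut fingers; the grasp point (between the pads) lies 19 mm behind it; z points along the fingers, y is the line along which they close (so a half turn about z gives the same grasp; the last joint's range is limited). The gripper opens to 87 mm and grips with 3 to 60 N. Pads are 19 mm wide; open, the fingers measure 117 mm over their backs; the gripper's body (75 mm by 190 mm) begins 51 mm behind the grasp point.
Start: joints at [-76.427, 26.849, -2.785, 87.806, 1.381, 65.374, -4.715], TCP at [0.177, 0.651, 0.223] pointing down, gripper open.
Joint ranges: [-148.3, 148.3], [-19.14, 114.17], [-79.39, 73.82], [5.75, 140.21], [-59.74, 239.74], [12.07, 113.84], [-152.46, 152.46]. Speed limits (degrees/s): [147.25, 147.25, 180, 180, 180, 180, 180].

## Interface

Orientations are given as [roll, pitch, yaw] about the fixed x, y, z axes, in that order (R = Rz(yaw) Ry(pitch) Rx(roll)).
In Python, from station import sense, cams, ctrl gives the robot as it stands.
- The arm moves only by the shell command python3 -m handwheel 'ROWS'. ROWS is JSON, a list of rows, each a list of 3 entries, a list of its own where there are three numbers: the finger opening in mm, from 0 to 87, then the shift along the world's x, y, z in units of 50 mm (1.0 is 50 mm), then the turn, a rotation vector about the world's x, y, z in units of 8 degrees (1.0 is 8 degrees). In form: [[claw, [x, y, z], [ax, ay, az]], ...]. A call has 1 to 5 rows; each row is the pose to reach, as a shift and turn from the pose commanded when the call began; what a row does not reach only later rows make up. A row lasts 1/8 s, in which the tool goes at most 62.5 mm and 10.7 degrees, less where a joint would pass 70% of its speed; a pose out of reach is approached as far as the arm can. A call with a gripper value outside its range is refused whole. The fingers move at their own pace and stop on an object; the grip force is fixed at half the most. Time passes only in rows, so rows that repeat a pose let the fingers close. It gives the time, the measured TCP pose, the force, the opening and the grip force at its end, in the units of the state.
- sense(): the state, without advancing time (a new reading comes with each control period).
- cams.capture(name): name is "scene" or "top" or "wrist"; returns (picture, depth): 480x640x3 uint8, blue, green, red; 480x640 float32, m along the optical axis (not along the pixel's ray), 0 where there is no reading.
- cams.camera_info(name): a dict with "camera_matrix" (3x3 intrinsics, pixels), "distortion" ([k1, k2, p1, p2, k3] as OpenCV has them; the pictures are not rectified), "eye" and "orientation" of the camera in the world; the wrist camera has in their place "mount" (4x4, takes a point from camera to tool coordinates, whose origin is the TCP and whose axes are the flange's). Camera axes: x right, y down, z forward; pixel columns grow to the right and rows downward; lengths in m; the calibration is good to about 2 mm. A picture is of the moment at which its call begins: read the wrist's pose just before it. camera_info takes no time and is no camera call.
- ctrl.sign_off(): hands the job in; it is judged then, once.
The state is a dict: "clock": time; "q": joint angles; "dq": joint speeds; "joint_efforts": joint torques, N m; "tcp_pos": TCP position; "tcp_rot": TCP orientation; "ft_force": force on the tool from outside, world axes, zero at the start; "wrist_torque": the same for the moment, N m; "finger_gap": finger opening in m; "grasp_force": force on a finger pad.
Only numpy, scipy, OpenCV 4.12 (cv2) and the standard library are available. Lean on these libraries where they do the work, as an engineer would, in place of code of your own. Each camera call takes 0.05 s, during which the arm holds its last target. There are 200 camera calls.

## Working session

There is one attempt and no reset: what is moved stays moved. The work goes in short steps, Python scripts to look and compute and a shell command to move; the robot and the scene stay as the last step left them, time stands still between calls to the robot, and variables do not carry over. Pictures are saved under pics/ and viewed, at most 14 in all, crops included, and the job is handed in when it is done.

```bash
ls; mkdir -p pics; cat > h.py <<'E'
import numpy as np, cv2
from station import sense, cams, ctrl
from scipy.spatial.transform import Rotation as R
def info(n):
    i=cams.camera_info(n); return np.array(i["camera_matrix"],float),np.array(i["distortion"],float),i
def grab(n):
    s=sense(); p,d=cams.capture(n); return p,d,s
E
python3 - <<'E'
from h import *
s=sense(); print(s["clock"],s["tcp_pos"],s["tcp_rot"],s["finger_gap"])
for n in ("scene","top","wrist"):
    p,d,s=grab(n); cv2.imwrite(f"pics/{n}0.png",p); np.savez(f"{n}0.npz",p=p,d=d); print(n,cams.camera_info(n))
E
```

```text
pics
0.0 [0.17717404 0.65069925 0.22148282] [-1.79887156e+02  5.47683044e-03  1.64772027e+02] 0.08721040942231909
scene {'camera_matrix': array([[449.9552258 ,   0.        , 321.25958801],
       [  0.        , 449.9552258 , 243.22566254],
       [  0.        ,   0.        ,   1.        ]]), 'distortion': array([-0.10948842,  0.        ,  0.        ,  0.        ,  0.        ]), 'eye': array([1.12044134, 0.41939678, 0.69339863]), 'orientation': array([-132.3825952 ,    0.85335843,  123.63448063])}
top {'camera_matrix': array([[571.96345487,   0.        , 323.03274534],
       [  0.        , 571.96345487, 244.9548128 ],
       [  0.        ,   0.        ,   1.        ]]), 'distortion': array([0.03033727, 0.        , 0.        , 0.        , 0.        ]), 'eye': array([0.27248467, 0.01245783, 1.44900319]), 'orientation': array([-170.03144219,   -0.18323564,  -90.87805682])}
wrist {'camera_matrix': array([[378.94362587,   0.        , 316.65553487],
       [  0.        , 378.94362587, 241.61991463],
       [  0.        ,   0.        ,   1.        ]]), 'distortion': array([-0.06766023,  0.        ,  0.        ,  0.        ,  0.        ]), 'mount': array([[-4.06364258e-04, -9.60483257e-01, -2.78337470e-01,
         7.68865327e-02],
       [ 9.99999848e-01, -2.86334584e-04, -4.71889834e-04,
        -9.36743977e-04],
       [ 3.73544642e-04, -2.78337619e-01,  9.60483227e-01,
        -1.61467216e-01],
       [ 0.00000000e+00,  0.00000000e+00,  0.00000000e+00,
         1.00000000e+00]])}
```

View pics/scene0.png

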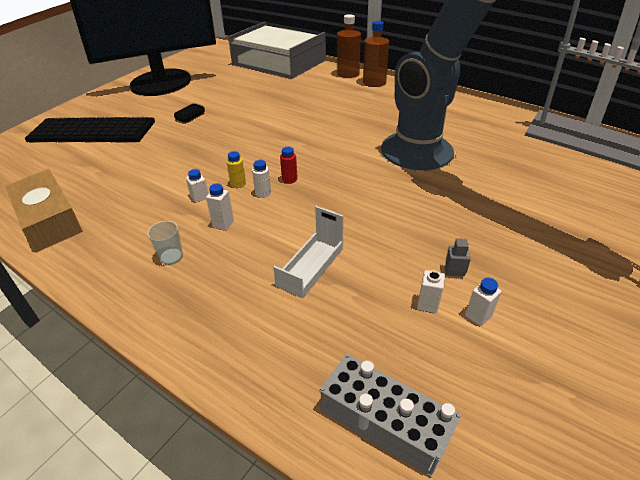

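View pics/top0.png

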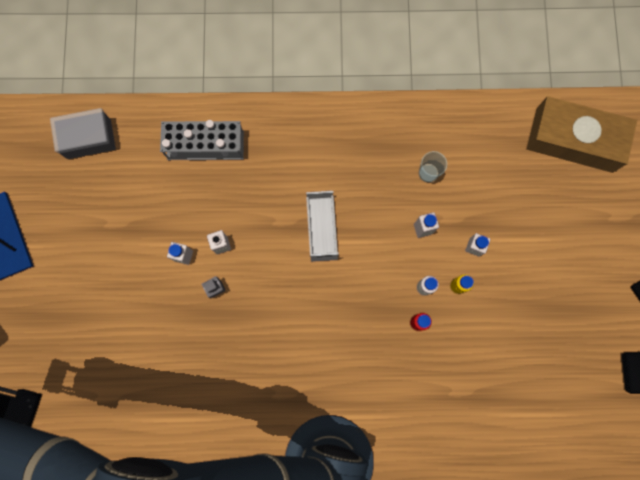

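The scene picture shows two groups. Capped square candidates are at (197,186), (220,207) and (483,301). The look-alikes are the round white bottle (261,178), yellow (236,170), red (288,165) and the open square bottle (431,290). The wedge is at (457,258), the carrier at (310,255) and the beaker at (167,243). In the top picture the same things are at: capped (428,223), (480,243) and (178,252); round (429,285); open (219,241); wedge (214,287); carrier (322,226).

```bash
cat >> h.py <<'E'
def pose(n,s):
    K,D,i=info(n)
    if n=="wrist":
        M=np.array(i["mount"]); T=np.eye(4); T[:3,:3]=R.from_euler("xyz",s["tcp_rot"],degrees=True).as_matrix(); T[:3,3]=s["tcp_pos"]; return T@M
    T=np.eye(4); T[:3,:3]=R.from_euler("xyz",i["orientation"],degrees=True).as_matrix(); T[:3,3]=i["eye"]; return T
def cloud(n,d,s=None):
    K,D,i=info(n); h,w=d.shape
    uv=np.stack(np.meshgrid(np.arange(w),np.arange(h)),-1).reshape(-1,1,2).astype(np.float64)
    r=cv2.undistortPoints(uv,K,D).reshape(h,w,2)
    P=np.dstack([r,np.ones((h,w))])*d[...,None]; T=pose(n,s)
    W=P@T[:3,:3].T+T[:3,3]; W[d<=0]=np.nan; return W
def ray(n,uv,s=None):
    K,D,i=info(n); r=cv2.undistortPoints(np.array(uv,float).reshape(-1,1,2),K,D).reshape(-1,2)
    T=pose(n,s); v=np.c_[r,np.ones(len(r))]@T[:3,:3].T; return T[:3,3],v
def atz(n,uv,z,s=None):
    o,v=ray(n,uv,s); return o+v*((z-o[2])/v[:,2])[:,None]
E
python3 - <<'E'
from h import *
from scipy import ndimage
np.set_printoptions(precision=3,suppress=True)
for n in ("top","scene"):
    z=np.load(n+"0.npz"); p=z["p"].astype(int); W=cloud(n,z["d"])
    ok=(W[...,0]>.3)&(W[...,0]<.8)&(abs(W[...,1])<.5)
    t=ok&(abs(W[...,2])<.01); print(n,"table z",np.median(W[t][:,2]))
    m=ok&(W[...,2]>.015); L,k=ndimage.label(m)
    for j in range(1,k+1):
        q=L==j
        if q.sum()<30: continue
        w=W[q]; b=q&(p[...,0]>p[...,2]+60)&(p[...,0]>110); v,u=np.nonzero(q)
        print("px",int(u.mean()),int(v.mean()),"n",q.sum(),"zmax",np.percentile(w[:,2],98),"mid",(np.nanmin(w,0)+np.nanmax(w,0))[:2]/2,"cap",np.median(W[b],0) if b.sum()>4 else None, "yaw-rect(z>.6zmax)",cv2.minAreaRect(w[w[:,2]>.5*np.nanmax(w[:,2])][:,:2].astype(np.float32)*1000))
p=np.load("scene0.npz")["p"]
a=cv2.resize(p[140:240,170:310],None,fx=4,fy=4,interpolation=2)
b=cv2.resize(p[225:335,400:520],None,fx=3,fy=3,interpolation=2)
c=np.zeros((600,800,3),np.uint8); c[:400,:560]=a
c=c[:,:]; cv2.imwrite("pics/cropA.png",np.hstack([c[:400,:500],cv2.resize(b,(300,275))if 0 else np.pad(b[:330,60:360],((0,70),(0,0),(0,0)))]))
E
```

```text
top table z -3.938903426381479e-05
px 199 143 n 1370 zmax 0.09579507988187835 mid [0.778 0.311] cap None yaw-rect(z>.6zmax) ((778.478515625, 311.21490478515625), (199.70994567871094, 42.9841423034668), 89.9966049194336)
px 432 164 n 497 zmax 0.08304142509559155 mid [ 0.716 -0.275] cap None yaw-rect(z>.6zmax) ((715.2467041015625, -274.860107421875), (64.7325668334961, 64.24903106689453), 7.269635200500488)
px 322 226 n 521 zmax 0.10003321656874621 mid [0.571 0.006] cap None yaw-rect(z>.6zmax) ((570.900146484375, 5.602970123291016), (169.44728088378906, 66.29399871826172), 3.1196491718292236)
px 426 223 n 423 zmax 0.11506296498413648 mid [ 0.565 -0.253] cap [ 0.565 -0.252  0.11 ] yaw-rect(z>.6zmax) ((565.2686767578125, -253.35858154296875), (39.972164154052734, 41.26398849487305), 13.212258338928223)
px 217 241 n 373 zmax 0.08801179682959377 mid [0.532 0.265] cap None yaw-rect(z>.6zmax) ((531.3668823242188, 265.0692138671875), (41.489593505859375, 40.065799713134766), 16.499324798583984)
px 477 243 n 361 zmax 0.08133823497577657 mid [ 0.517 -0.382] cap [ 0.515 -0.382  0.078] yaw-rect(z
[... 2662 characters left out ...]
 yaw-rect(z>.6zmax) ((419.17742919921875, 281.8578186035156), (39.696868896484375, 40.704063415527344), 26.500497817993164)
px 431 289 n 801 zmax 0.08607765867154127 mid [0.531 0.269] cap None yaw-rect(z>.6zmax) ((531.7453002929688, 268.9259033203125), (41.57291030883789, 40.64630889892578), 17.61386489868164)
px 483 298 n 981 zmax 0.09590852481092908 mid [0.508 0.365] cap [0.505 0.365 0.095] yaw-rect(z>.6zmax) ((505.04052734375, 364.55029296875), (41.23773193359375, 41.259910583496094), 76.93801879882812)
px 398 394 n 3324 zmax 0.09399266998185075 mid [0.778 0.315] cap None yaw-rect(z>.6zmax) ((777.8275756835938, 314.6679992675781), (200.0198974609375, 44.28071975708008), 89.99540710449219)
```

View pics/cropA.png

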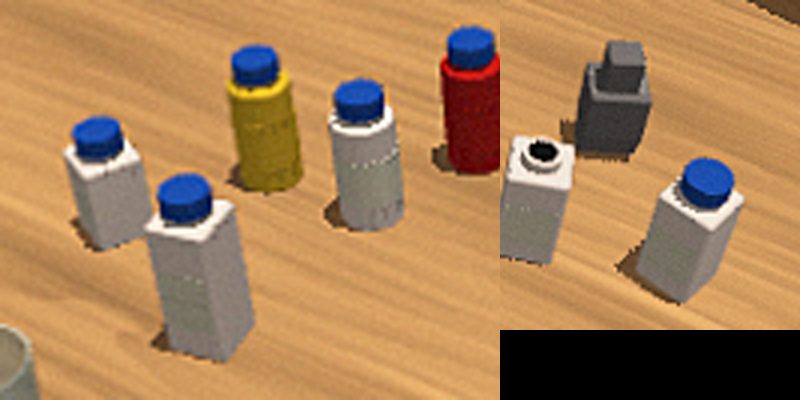

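The crop confirms the choice. Short is the capped square at crop (105,190), tall is (200,270) and middle is at right (690,235). The round, coloured and open ones are distinct from these. Next I move over the left group for a close wrist view.

```bash
python3 -m handwheel '[[87,[0.7,-0.875,0.4],[0,0,0]],[87,[1.4,-1.75,0.8],[0,0,0]],[87,[2.1,-2.6,1.2],[0,0,0]],[87,[2.8,-3.5,1.6],[0,0,0]]]'
python3 -m handwheel '[[87,[0.7,-0.875,0],[0,0,0]],[87,[1.4,-1.75,0],[0,0,0]],[87,[2.1,-2.6,0],[0,0,0]],[87,[2.8,-3.5,0],[0,0,0]],[87,[2.8,-3.5,0],[0,0,0]]]'
cat >> h.py <<'E'
from scipy import ndimage
np.set_printoptions(precision=4,suppress=True)
def look(n,f):
    p,d,s=grab(n); cv2.imwrite(f"pics/{f}.png",p); np.savez(f"{f}.npz",p=p,d=d,r=s["tcp_rot"],t=s["tcp_pos"])
def load(f):
    z=np.load(f+".npz"); return z["p"],z["d"],dict(tcp_rot=z["r"],tcp_pos=z["t"])
def clusters(f,n="wrist",zmin=.015):
    p,d,s=load(f); W=cloud(n,d,s); p=p.astype(int)
    ok=(W[...,0]>.3)&(W[...,0]<.75)&(abs(W[...,1])<.5); print("table",np.median(W[ok&(abs(W[...,2])<.012)][:,2]))
    L,k=ndimage.label(ok&(W[...,2]>zmin))
    for j in range(1,k+1):
        q=L==j
        if q.sum()<150: continue
        w=W[q]; b=q&(p[...,0]>p[...,2]+60)&(p[...,0]>110); v,u=np.nonzero(q); H=np.percentile(w[:,2],99)
        c=None
        if b.sum()>20:
            wb=W[b]; wb=wb[wb[:,2]>H-.004]; c=np.r_[cv2.minEnclosingCircle(wb[:,:2].astype(np.float32)*1000)[0],np.median(wb[:,2])*1000]
        top=w[w[:,2]>H*.5]; r=cv2.minAreaRect(top[:,:2].astype(np.float32)*1000)
        print("px",int(u.mean()),int(v.mean()),"n",q.sum(),"H",round(H,4),"cap",c,"rect",np.round(np.r_[r[0],r[1],r[2]],1))
E
python3 - <<'E'
from h import *
look("wrist","w1"); s=sense(); print(s["clock"],s["tcp_pos"],s["tcp_rot"]); clusters("w1")
E
```

```text
clock: 0.65
tcp_pos: [0.3182, 0.4747, 0.3029]
tcp_rot: [-180.0, -0.0, 164.8]
ft_force: [0.6, 0.6, 0.3]
finger_gap: 0.087
grasp_force: 0.0
clock: 1.27
tcp_pos: [0.4605, 0.2961, 0.3025]
tcp_rot: [-179.9, 0.1, 164.2]
ft_force: [-0.0, 1.2, 0.2]
finger_gap: 0.0872
grasp_force: 0.0
1.325 [0.4584 0.2992 0.3025] [-179.9816   -0.0048  164.4803]
table -0.000866452069768181
px 290 169 n 1463 H 0.0885 cap None rect [416.6 277.8  38.   40.3  27.7]
px 385 223 n 1902 H 0.0944 cap [502.4165 362.428   93.0047] rect [502.1 362.3  40.4  39.9  74.9]
px 308 266 n 1845 H 0.0847 cap None rect [528.9 265.9  40.5  40.4  17.1]
px 319 391 n 101504 H 0.4195 cap None rect [447.2 299.2 172.7  50.9  74.2]
```

View pics/w1.png

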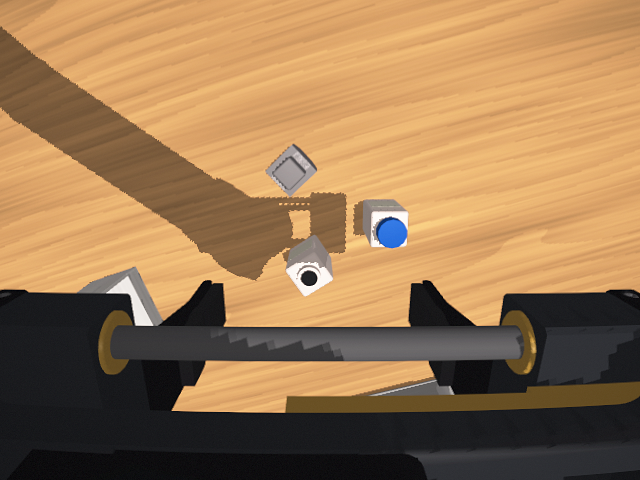

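The wrist view shows the wedge at (290,168), the middle bottle with its blue cap at (390,230), and the open bottle at (309,275). Next I move over the carrier and look again.

```bash
python3 -m handwheel '[[87,[0.6,-1.0,0.2],[0,0,0.8]],[87,[1.2,-2.0,0.4],[0,0,1.6]],[87,[1.8,-3.0,0.6],[0,0,2.3]],[87,[2.4,-4.0,0.8],[0,0,2.3]]]'
python3 -m handwheel '[[87,[0.5,-0.8,0],[0,0,0]],[87,[1.0,-1.6,0],[0,0,0]],[87,[1.0,-1.6,0],[0,0,0]],[87,[1.0,-1.6,0],[0,0,0]]]'
python3 - <<'E'
from h import *
look("wrist","w2"); print(sense()["clock"]); 
p,d,s=load("w2"); W=cloud("wrist",d,s)
q=(W[...,0]>.44)&(W[...,0]<.70)&(abs(W[...,1]-.008)<.07)
L,k=ndimage.label(q&(W[...,2]>.013)&(W[...,2]<.11))
for j in range(1,k+1):
    if (L==j).sum()>200:
        w=W[L==j]; r=cv2.minAreaRect(w[:,:2].astype(np.float32)*1000); print((L==j).sum(),r, np.percentile(w[:,2],[1,50,99]))
# wedge face check
for n,f in (("wrist","w1"),("scene","scene0"),("top","top0")):
    if n=="wrist": p,d,s=load(f)
    else: z=np.load(f+".npz"); d=z["d"]; s=None
    W=cloud(n,d,s); m=np.linalg.norm(W[...,:2]-[.418,.279],axis=-1)<.035; w=W[m]; a=np.radians(27.5); c=np.median(w[w[:,2]>.055],0)[:2]
    e=(w[:,:2]-c)@np.array([[np.cos(a),-np.sin(a)],[np.sin(a),np.cos(a)]])*1000
    for lo,hi in ((.003,.009),(.009,.015),(.015,.024),(.03,.058),(.065,.09)):
        k=(w[:,2]>lo)&(w[:,2]<hi)
        if k.sum(): print(n,lo,k.sum(),"along27",e[k,0].min(),e[k,0].max(),"perp",e[k,1].min(),e[k,1].max())
E
```

```text
clock: 1.82
tcp_pos: [0.5775, 0.102, 0.3428]
tcp_rot: [179.9, -0.0, -176.6]
ft_force: [1.0, 1.1, -0.4]
finger_gap: 0.0871
grasp_force: 0.0
clock: 2.33
tcp_pos: [0.6269, 0.0236, 0.342]
tcp_rot: [179.9, -0.1, -176.7]
ft_force: [-0.3, 1.2, 0.9]
finger_gap: 0.0871
grasp_force: 0.0
2.375
2527 ((569.1536254882812, 8.216243743896484), (168.29934692382812, 68.64039611816406), 2.976972818374634) [0.0139 0.0313 0.0987]
wrist 0.003 8 along27 -15.427503685753628 7.629429574981948 perp 30.216998216420077 31.147665138672433
wrist 0.009 8 along27 -18.675071784472244 5.834718625227828 perp 30.237958196143964 31.115817790314708
wrist 0.015 16 along27 -19.35190020169236 11.1521873784813 perp 30.227530723506895 31.1217461650101
wrist 0.03 132 along27 -24.621101733706233 13.110096236743718 perp -9.173230934154342 31.079566343856275
wrist 0.065 632 along27 -17.36084580114591 6.4097673588208375 perp -1.1811704613689427 22.966273135432974
scene 0.003 48 along27 -18.28300925246765 21.049335839123657 perp -25.29098829500328 27.97000168301513
scene 0.009 30 along27 -20.73993376384954 6.00183804021186 perp -16
[... 162 characters left out ...]
7 -27.265434098679396 12.826770206909911 perp -17.1121555567587 23.238213294643266
scene 0.065 216 along27 -19.61934647294312 6.096652695215807 perp -10.907573094056326 14.875118493251087
top 0.003 34 along27 -29.48258864398696 35.47542316192589 perp -30.646800767243594 36.88904912324859
top 0.009 4 along27 -8.567468669074179 34.533496610031506 perp -18.092653038689562 15.293460393802121
top 0.015 6 along27 -15.921816953678759 17.846827274436027 perp -18.04255573260332 -1.3689515940479804
top 0.03 96 along27 -16.838734728377776 24.352660594014512 perp -18.267030731679228 23.69464587936841
top 0.065 109 along27 -13.429453002850858 20.696451113835376 perp -13.949278605823874 14.238731249404298
```

View pics/w2.png

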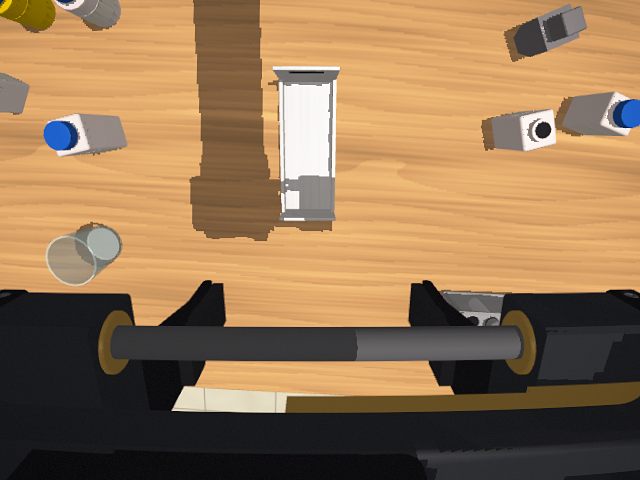

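The carrier lies at pixels (282–335, 68–220), with its high plate at the top (toward the robot). It measures centre (0.569, 0.008) and yaw 3.0°. The wedge narrows along 27.5°. Next I go over the tall and short bottles.

```bash
python3 -m handwheel '[[87,[-0.2,-1.1,-0.15],[0,0,0.3]],[87,[-0.4,-2.2,-0.3],[0,0,0.6]],[87,[-0.6,-3.3,-0.45],[0,0,0.9]],[87,[-0.8,-4.4,-0.6],[0,0,1.2]]]'
python3 -m handwheel '[[87,[-0.2,-0.8,-0.1],[0,0,0]],[87,[-0.4,-1.6,-0.2],[0,0,0]],[87,[-0.4,-1.6,-0.2],[0,0,0]],[87,[-0.4,-1.6,-0.2],[0,0,0]]]'
python3 - <<'E'
from h import *
look("wrist","w3"); s=sense();print(s["clock"],s["tcp_pos"],s["q"]);clusters("w3")
print("tri scene/top cap check in w2:"); clusters("w2")
E
```

```text
clock: 2.88
tcp_pos: [0.5873, -0.1976, 0.3126]
tcp_rot: [179.9, 0.1, -166.9]
ft_force: [0.5, 0.0, -0.3]
finger_gap: 0.0868
grasp_force: 0.0
clock: 3.38
tcp_pos: [0.5682, -0.2762, 0.3026]
tcp_rot: [179.9, 0.1, -167.0]
ft_force: [0.4, 0.2, -0.7]
finger_gap: 0.0868
grasp_force: 0.0
3.425 [ 0.5685 -0.2758  0.3027] [  5.6069  20.1729  22.486   89.1831  -8.0597  72.2385 132.3206]
table -0.0006775091121560273
px 410 4 n 287 H 0.0528 cap None rect [ 343.5 -226.5    7.1   31.     9. ]
px 293 45 n 1908 H 0.0952 cap [ 416.872  -334.8352   93.4267] rect [ 417.4 -334.5   41.    40.7   28.3]
px 376 63 n 1861 H 0.0954 cap [ 413.9456 -249.7955   93.4479] rect [ 414.6 -250.3   40.6   41.    25.8]
px 232 134 n 1796 H 0.0788 cap [ 515.7295 -381.6333   77.1818] rect [ 515.2 -382.4   41.5   40.7   67.1]
px 326 388 n 104164 H 0.4195 cap None rect [ 554.6 -280.1   50.5  173.1   13. ]
px 340 208 n 1882 H 0.1104 cap [ 564.0553 -251.9475  109.0812] rect [ 564.  -252.    40.5   40.1   14.2]
tri scene/top cap check in w2:
table -0.00067407799886543
px 24 11 n 1078 H 0.077 cap None rect [ 429.5 -325.5   12.7   37.9   32.8]
px 89 9 n 1021 H 0.0865 cap None rect [ 427.1 -244.8   15.1   39.4   13.2]
px 551 29 n 2216 H 0.0891 cap None rect [417.  277.7  38.7  42.6  28.1]
px 306 133 n 2472 H 0.0988 cap None rect [569.    8.7 168.1  67.7   3.1]
px 8 93 n 668 H 0.0498 cap None rect [ 516.8 -364.3   45.1   20.4    5.8]
px 605 114 n 2526 H 0.0948 cap [503.0233 361.5125  93.4048] rect [503.2 361.1  41.1  41.3  76. ]
px 526 129 n 2108 H 0.0853 cap None rect [529.5 265.1  40.6  41.   18.4]
px 82 134 n 2674 H 0.1104 cap [ 563.9586 -251.0102  109.0493] rect [ 563.7 -250.3   40.8   41.3   13.4]
px 80 255 n 3032 H 0.0798 cap None rect [ 714.  -272.    64.9   66.2   69.4]
px 321 392 n 100634 H 0.459 cap None rect [612.9  21.8  50.  172.8   3.3]
```

```bash
python3 -m handwheel '[[87,[-0.09,0.48,-0.6],[0,0,0.08]],[87,[-0.09,0.48,-1.6],[0,0,0.08]],[87,[-0.09,0.48,-2.6],[0,0,0.08]],[87,[-0.09,0.48,-3.6],[0,0,0.08]],[87,[-0.09,0.48,-4.4],[0,0,0.08]]]'
python3 -m handwheel '[[87,[0,0,-0.4],[0,0,0]],[87,[0,0,-0.55],[0,0,0]],[60,[0,0,-0.55],[0,0,0]],[25,[0,0,-0.55],[0,0,0]],[25,[0,0,-0.55],[0,0,0]]]'
python3 -m handwheel '[[25,[0,0,0],[0,0,0]],[25,[0,0,0],[0,0,0]],[25,[0,0,0],[0,0,0]],[25,[0,0,0],[0,0,0]],[25,[0,0,0],[0,0,0]]]'
```

```text
clock: 4.05
tcp_pos: [0.5634, -0.2516, 0.0808]
tcp_rot: [179.9, -0.0, -166.4]
ft_force: [0.1, 0.5, -0.7]
finger_gap: 0.0872
grasp_force: 0.0
clock: 4.68
tcp_pos: [0.5635, -0.255, 0.0563]
tcp_rot: [-179.9, 0.1, -166.6]
ft_force: [0.3, -0.1, 0.1]
finger_gap: 0.0648
grasp_force: 0.0
clock: 5.3
tcp_pos: [0.5627, -0.2545, 0.0552]
tcp_rot: [180.0, -0.0, -166.6]
ft_force: [-1.1, 1.6, 2.4]
finger_gap: 0.04
grasp_force: 30.0
```

```bash
python3 -m handwheel '[[25,[0,0,0.6],[0,0,0]],[25,[0,0,1.4],[0,0,0]],[25,[0,0,2.2],[0,0,0]],[25,[-0.2,0.8,2.4],[0,0,-0.3]],[25,[-0.4,1.7,2.4],[0,0,-0.6]]]'
python3 -m handwheel '[[25,[-0.2,0.9,0],[0,0,-0.3]],[25,[-0.4,1.8,0],[0,0,-0.6]],[25,[-0.5,2.7,0],[0,0,-0.7]],[25,[-0.64,3.47,0],[0,0,-0.7]],[25,[-0.64,3.47,0],[0,0,-0.7]]]'
python3 -m handwheel '[[25,[0,0,0],[0,0,0]],[25,[0,0,0],[0,0,0]]]'
python3 - <<'E'
from h import *
look("wrist","w4"); s=sense(); print(s["tcp_pos"],s["tcp_rot"],s["finger_gap"])
look("scene","s4")
E
```

```text
clock: 5.92
tcp_pos: [0.543, -0.1699, 0.176]
tcp_rot: [-179.9, 0.1, -171.6]
ft_force: [0.2, 0.7, -1.8]
finger_gap: 0.0402
grasp_force: 30.0
clock: 6.55
tcp_pos: [0.51, 0.0074, 0.1746]
tcp_rot: [179.9, -0.1, -176.6]
ft_force: [0.2, -0.5, -1.7]
finger_gap: 0.0398
grasp_force: 30.0
clock: 6.8
tcp_pos: [0.5109, 0.0023, 0.175]
tcp_rot: [-180.0, 0.0, -177.1]
ft_force: [-1.0, 0.0, -1.1]
finger_gap: 0.0399
grasp_force: 30.0
[0.5109 0.0024 0.175 ] [-179.9731   -0.001  -177.1291] 0.03967628717202803
```

View pics/w4.png

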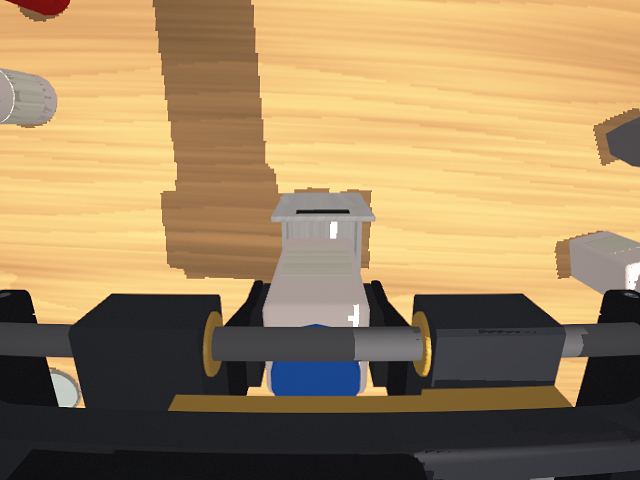

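The tall bottle hangs in the gripper over the carrier, whose high plate shows at (322,208). I measure the bottle's face against the plate.

```bash
cat >> h.py <<'E'
def held(f):
    p,d,s=load(f); W=cloud("wrist",d,s); 
    c=np.array([.5692,.0082]); a=np.radians(3.0); E=np.array([[np.cos(a),-np.sin(a)],[np.sin(a),np.cos(a)]])
    U=W.copy(); U[...,:2]=(W[...,:2]-c)@E
    return p,U*1000
E
python3 - <<'E'
from h import *
p,U=held("w4")
# profile down the image column 318
for v in range(196,330,6): print(v,U[v,318], end=' | ')
m=(abs(U[...,2]-97)<4)&(abs(U[...,0]+82)<10)&(abs(U[...,1])<40); w=U[m]; print("\nplate top x",np.percentile(w[:,0],[2,50,98]),"y",np.percentile(w[:,1],[1,99]),w[:,2].max())
for v in (270,290): 
  r=U[v]; k=(r[:,2]>100)&(abs(r[:,1])<30)&(r[:,0]<-60); print(v,r[k][:,1].min(),r[k][:,1].max(),np.polyfit(r[k][:,1],r[k][:,0],1))
E
```

```text
196 [-83.8855  -2.5878  19.643 ] | 202 [-84.0462  -2.6791  48.9876] | 208 [-83.8064  -2.7502  71.6323] | 214 [-83.6368  -2.8118  91.2946] | 220 [-80.9841  -2.8355  97.4316] | 226 [-53.8623  -2.5889   3.2665] | 232 [-48.5164  -2.6012   4.2792] | 238 [-75.9665  -2.9228 122.6968] | 244 [-76.2017  -2.9633 135.8488] | 250 [-76.0274  -2.9962 146.3546] | 256 [-76.0262  -3.0273 156.374 ] | 262 [-75.9838  -3.0553 165.3535] | 268 [-76.0624  -3.0815 173.8755] | 274 [-75.8197  -3.1035 180.8443] | 280 [-75.793   -3.1251 187.7935] | 286 [-75.8822  -3.1456 194.481 ] | 292 [-75.6348  -3.1628 199.9036] | 298 [-75.3809  -3.1787 204.9294] | 304 [-75.5146  -3.1954 210.4253] | 310 [-73.4676  -3.201  211.1615] | 316 [-70.8797  -3.2042 210.8457] | 322 [-68.5617  -3.2087 211.1073] | 328 [-91.6314  -3.313  257.1128] | 
plate top x [-84.023  -82.2711 -80.0068] y [-33.0065  32.9476] 98.8587334587645
270 -22.98840598251857 16.270489641833468 [  0.0048 -75.8146]
290 -29.992392603720614 24.79214254217682 [  0.0218 -73.9616]
```

```bash
python3 -m handwheel '[[25,[-0.05,0.06,-0.2],[0,0,0]],[25,[-0.05,0.06,-0.8],[0,0,0]],[25,[-0.05,0.06,-1.4],[0,0,0]],[25,[-0.05,0.06,-1.9],[0,0,0]],[25,[-0.05,0.06,-2.1],[0,0,0]]]'
python3 -m handwheel '[[25,[0,0,-0.06],[0,0,0]],[25,[0,0,-0.12],[0,0,0]],[25,[0,0,-0.18],[0,0,0]],[25,[0,0,-0.2],[0,0,0]],[25,[0,0,-0.2],[0,0,0]]]'
```

```text
clock: 7.52
tcp_pos: [0.5075, 0.0067, 0.0685]
tcp_rot: [-180.0, -0.1, -177.0]
ft_force: [-1.1, 1.2, -0.7]
finger_gap: 0.0395
grasp_force: 30.0
clock: 8.15
tcp_pos: [0.5084, 0.0069, 0.0603]
tcp_rot: [180.0, 0.0, -177.0]
ft_force: [0.7, 0.9, -1.3]
finger_gap: 0.04
grasp_force: 30.0
```

```bash
python3 -m handwheel '[[25,[0,0,-0.02],[0,0,0]],[25,[0,0,-0.02],[0,0,0]],[50,[0,0,-0.02],[0,0,0]],[75,[0,0,-0.02],[0,0,0]],[75,[0,0,-0.02],[0,0,0]]]'
python3 -m handwheel '[[75,[0,0,0.6],[0,0,0]],[75,[0,0,1.4],[0,0,0]],[75,[0,0,2.2],[0,0,0]],[75,[0,0.9,2.4],[0,0,-0.6]],[75,[0,1.9,2.4],[0,0,-1.2]]]'
python3 -m handwheel '[[75,[0,1.1,0],[0,0,-0.6]],[75,[0,2.2,0],[0,0,-1.1]],[75,[0,3.3,0.1],[0,0,-1.1]],[75,[0,4.4,0.2],[0,0,-1.1]],[75,[0,4.9,0.2],[0,0,-1.1]]]'
python3 -m handwheel '[[60,[0,0,0],[0,0,0]],[60,[0,0,0],[0,0,0]],[60,[0,0,0],[0,0,0]]]'
python3 - <<'E'
from h import *
look("wrist","w5"); look("scene","s5"); s=sense(); print(s["tcp_pos"],s["tcp_rot"]);clusters("w5")
p,d,_=load("s5"); W=cloud("scene",d)
m=(abs(W[...,0]-.51)<.05)&(abs(W[...,1]-.01)<.06)&(W[...,2]>.1); w=W[m]; print(m.sum(), np.median(w,0), w.max(0))
cv2.imwrite("pics/s5c.png",cv2.resize(p[180:310,250:380],None,fx=4,fy=4,interpolation=2))
E
```

```text
clock: 8.78
tcp_pos: [0.5084, 0.0068, 0.0592]
tcp_rot: [180.0, 0.0, -177.0]
ft_force: [-0.3, -0.6, -0.1]
finger_gap: 0.0621
grasp_force: 0.0
clock: 9.4
tcp_pos: [0.5093, 0.1022, 0.1807]
tcp_rot: [179.9, 0.2, 173.1]
ft_force: [0.1, -0.1, -0.6]
finger_gap: 0.0751
grasp_force: 0.0
clock: 10.02
tcp_pos: [0.5073, 0.3508, 0.1892]
tcp_rot: [179.9, -0.0, 164.9]
ft_force: [-0.4, -0.2, -0.2]
finger_gap: 0.0751
grasp_force: 0.0
clock: 10.4
tcp_pos: [0.509, 0.3443, 0.1892]
tcp_rot: [-180.0, 0.0, 164.4]
ft_force: [0.0, 0.8, 0.2]
finger_gap: 0.0607
grasp_force: 0.0
[0.5088 0.3452 0.1893] [-179.9892    0.0098  164.4734]
table -0.0007335282712429836
px 205 140 n 3426 H 0.0886 cap None rect [417.2 277.7  38.8  40.9  27.5]
px 338 218 n 3217 H 0.0945 cap [502.8511 362.2395  93.0945] rect [502.5 362.5  39.8  39.6  74.6]
px 317 387 n 109297 H 0.3061 cap None rect [493.2 345.3 171.8  62.9  68.2]
177 [0.516  0.0135 0.113 ] [0.5291 0.0265 0.1165]
```

View pics/s5c.png

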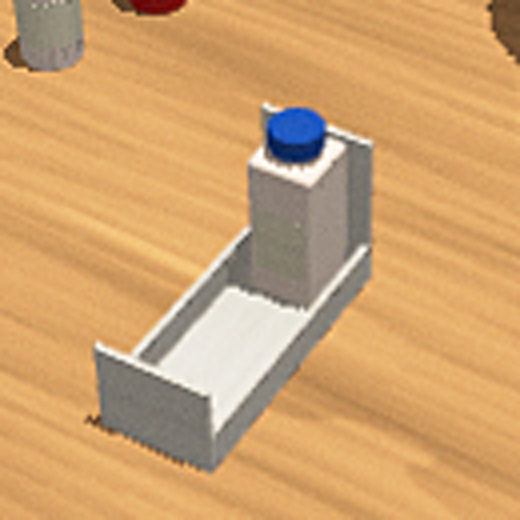

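The tall bottle stands upright against the high plate (crop 300,210). Next I grasp the middle bottle.

```bash
python3 -m handwheel '[[60,[-0.12,0.35,-0.2],[0,0,0]],[60,[-0.12,0.35,-0.4],[0,0,0]],[60,[-0.12,0.35,-1.2],[0,0,0]],[60,[-0.12,0.35,-2.0],[0,0,0]],[60,[-0.12,0.35,-2.6],[0,0,0]]]'
python3 -m handwheel '[[60,[0,0,-0.23],[0,0,0]],[60,[0,0,-0.23],[0,0,0]],[25,[0,0,-0.23],[0,0,0]],[25,[0,0,-0.23],[0,0,0]],[25,[0,0,-0.23],[0,0,0]]]'
python3 -m handwheel '[[25,[0,0,0],[0,0,0]],[25,[0,0,0],[0,0,0]]]'
```

```text
clock: 11.12
tcp_pos: [0.501, 0.3639, 0.0564]
tcp_rot: [-179.9, -0.1, 164.7]
ft_force: [-0.8, 0.3, -0.1]
finger_gap: 0.06
grasp_force: 0.0
clock: 11.75
tcp_pos: [0.5027, 0.3646, 0.0485]
tcp_rot: [179.9, 0.0, 164.6]
ft_force: [-1.2, 0.0, 3.5]
finger_gap: 0.0398
grasp_force: 29.8
clock: 12.0
tcp_pos: [0.5027, 0.3646, 0.0485]
tcp_rot: [179.9, 0.0, 164.6]
ft_force: [-0.7, -0.9, 6.9]
finger_gap: 0.0397
grasp_force: 29.8
```

```bash
python3 -m handwheel '[[25,[0,0,0.6],[0,0,0]],[25,[0,0,1.5],[0,0,0]],[25,[0,0,2.4],[0,0,0]],[25,[0.1,-0.8,2.8],[0,0,0.5]],[25,[0.2,-1.8,2.8],[0,0,1.1]]]'
python3 -m handwheel '[[25,[0.16,-1.1,0],[0,0,0.6]],[25,[0.32,-2.2,0],[0,0,1.2]],[25,[0.5,-3.3,0],[0,0,1.2]],[25,[0.7,-4.4,0],[0,0,1.2]],[25,[0.81,-5.34,0],[0,0,1.2]]]'
python3 -m handwheel '[[25,[0,0,0],[0,0,0]],[25,[0,0,0],[0,0,0]],[25,[0,0,0],[0,0,0]]]'
python3 - <<'E'
from h import *
look("wrist","w6"); s=sense(); print(s["tcp_pos"],s["tcp_rot"])
p,U=held("w6")
for v in range(180,330,6): print(v,U[v,318], end=' | ')
print()
for v in range(240,310,10):
  r=U[v]; k=(r[:,2]>115)&(abs(r[:,1])<28)&(abs(r[:,0]+36)<12)
  if k.sum()>10: print(v,k.sum(),r[k][:,1].min(),r[k][:,1].max(),np.polyfit(r[k][:,1],r[k][:,0],1))
E
```

```text
clock: 12.62
tcp_pos: [0.513, 0.275, 0.1893]
tcp_rot: [179.8, 0.2, 173.7]
ft_force: [1.0, -0.3, -1.5]
finger_gap: 0.0397
grasp_force: 29.8
clock: 13.25
tcp_pos: [0.5526, 0.0049, 0.1873]
tcp_rot: [-180.0, -0.0, -177.1]
ft_force: [-0.3, 0.7, -1.9]
finger_gap: 0.0396
grasp_force: 29.8
clock: 13.62
tcp_pos: [0.5525, 0.0092, 0.1873]
tcp_rot: [180.0, -0.0, -176.8]
ft_force: [-0.7, 0.3, -1.2]
finger_gap: 0.0395
grasp_force: 29.8
[0.5526 0.0091 0.1874] [ 179.9642   -0.0219 -176.8218]
180 [-65.3437   1.7621 113.5789] | 186 [-61.6277   1.7755 113.5705] | 192 [-57.8099   1.7914 113.0881] | 198 [-53.8843   1.8094 112.2354] | 204 [-50.2751   1.8172 113.4153] | 210 [-46.3532   1.8333 113.0048] | 216 [-18.6103   2.4192   3.1156] | 222 [-12.9375   2.4388   3.3822] | 228 [-7.3534  2.4557  4.167 ] | 234 [-1.3097  2.4816  3.3256] | 240 [-35.7577   1.7303 145.1373] | 246 [-35.8879   1.6768 157.1776] | 252 [-35.9152   1.6305 167.6873] | 258 [-35.6417   1.5936 176.3023] | 264 [-35.9059   1.5515 185.661 ] | 270 [-35.7575   1.5194 193.0922] | 276 [-35.8701   1.4861 200.5792] | 282 [-35.9421   1.456  207.3679] | 288 [-35.4314   1.4364 212.2697] | 294 [-33.0088   1.4443 212.5291] | 300 [-30.7961   1.4493 213.2773] | 306 [-28.77     1.452  214.4097] | 312 [-30.9714   1.4021 223.9283] | 318 [-30.7144   1.3849 228.0805] | 324 [-30.8035   1.3647 232.6213] | 
240 67 -18.697613349231005 18.66847448276094 [ -0.0037 -35.6967]
250 74 -18.552015919152765 19.31015424617365 [ -0.0046 -35.7858]
260 79 -18.562461537576457 19.26288375216665 [ -0.0053 -35.7542]
270 87 -18.80141956137698 19.867000665295866 [ -0.0064 -35.4881]
280 99 -26.993959503976168 27.8449372205611 [ -0.0404 -34.964 ]
290 129 -27.908265600049816 27.848323753015833 [ -0.0256 -33.043 ]
300 137 -27.772808230085403 27.607217877288154 [ -0.012  -30.1996]
```

View pics/w6.png

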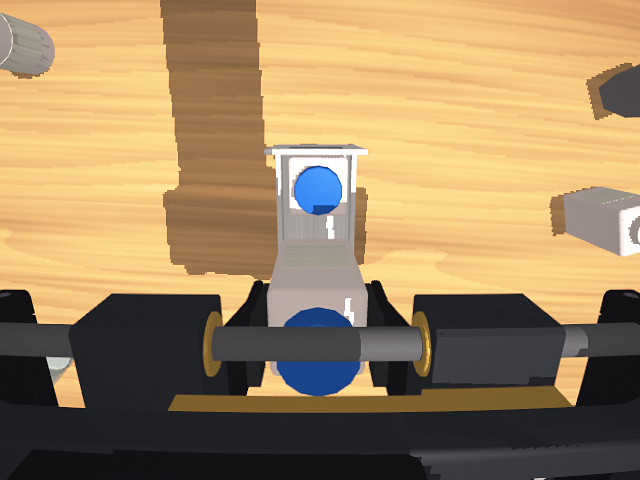

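The tall bottle is seated at (318,190), and the middle one hangs with its face at carrier x -35.8, about 3 mm clear. I lower it.

```bash
python3 -m handwheel '[[25,[0,0,-0.6],[0,0,0]],[25,[0,0,-1.2],[0,0,0]],[25,[0,0,-1.8],[0,0,0]],[25,[0,0,-2.3],[0,0,0]],[25,[0,0,-2.55],[0,0,0]]]'
python3 -m handwheel '[[25,[0,0,-0.06],[0,0,0]],[25,[0,0,-0.12],[0,0,0]],[25,[0,0,-0.16],[0,0,0]],[25,[0,0,-0.16],[0,0,0]],[25,[0,0,-0.16],[0,0,0]]]'
python3 -m handwheel '[[75,[0,0,0],[0,0,0]],[75,[0,0,0],[0,0,0]],[75,[0,0,0],[0,0,0]]]'
python3 -m handwheel '[[75,[0,0,0.6],[0,0,0]],[75,[0,0,1.4],[0,0,0]],[75,[0,0,2.2],[0,0,0]],[75,[0,-0.9,2.6],[0,0,-0.6]],[75,[-0.1,-2.0,2.6],[0,0,-1.2]]]'
python3 -m handwheel '[[75,[-0.1,-1.1,0],[0,0,-0.6]],[75,[-0.2,-2.2,0],[0,0,-1.2]],[75,[-0.4,-3.3,0],[0,0,-1.8]],[75,[-0.5,-4.4,0],[0,0,-1.9]],[75,[-0.6,-5.5,0],[0,0,-1.9]]]'
python3 -m handwheel '[[75,[0,-0.3,0],[0,0,0]],[75,[0,-0.3,0],[0,0,0]],[75,[0,-0.3,0],[0,0,0]]]'
python3 - <<'E'
from h import *
look("wrist","w7"); look("scene","s7"); s=sense(); print(s["clock"],s["tcp_pos"],s["tcp_rot"]);clusters("w7")
p,d,_=load("s7"); cv2.imwrite("pics/s7c.png",cv2.resize(p[180:310,250:380],None,fx=4,fy=4,interpolation=2))
E
```

```text
clock: 14.3
tcp_pos: [0.552, 0.0085, 0.0587]
tcp_rot: [180.0, -0.1, -176.9]
ft_force: [-0.8, 0.7, -0.1]
finger_gap: 0.0398
grasp_force: 29.8
clock: 14.92
tcp_pos: [0.5531, 0.0073, 0.0525]
tcp_rot: [180.0, 0.0, -177.0]
ft_force: [0.2, 0.1, 0.2]
finger_gap: 0.0397
grasp_force: 29.8
clock: 15.3
tcp_pos: [0.5528, 0.0073, 0.0521]
tcp_rot: [180.0, 0.0, -177.0]
ft_force: [0.2, -0.1, -1.2]
finger_gap: 0.0623
grasp_force: 0.0
clock: 15.92
tcp_pos: [0.5495, -0.0927, 0.1843]
tcp_rot: [179.9, 0.3, 173.5]
ft_force: [0.7, -0.7, -0.0]
finger_gap: 0.0752
grasp_force: 0.0
clock: 16.55
tcp_pos: [0.5175, -0.3691, 0.1821]
tcp_rot: [180.0, 0.0, 158.2]
ft_force: [0.8, 0.2, 0.3]
finger_gap: 0.0749
grasp_force: 0.0
clock: 16.92
tcp_pos: [0.5186, -0.3803, 0.1817]
tcp_rot: [179.9, -0.0, 158.4]
ft_force: [0.8, 0.6, 0.1]
finger_gap: 0.0753
grasp_force: 0.0
17.025 [ 0.5188 -0.3804  0.182 ] [179.9175  -0.0159 158.3932]
table -0.0008150954868357263
px 436 33 n 4512 H 0.0949 cap [ 414.4296 -250.1402   93.3297] rect [ 417.3 -252.6   42.1   34.2   52.3]
px 324 80 n 3339 H 0.0949 cap [ 417.1563 -335.1317   93.3136] rect [ 417.  -334.9   41.6   41.1   68.3]
px 313 226 n 2943 H 0.0784 cap [ 515.2958 -382.1854   77.0635] rect [ 515.5 -382.1   39.6   40.4   67.4]
px 320 391 n 103584 H 0.2987 cap None rect [ 505.2 -376.6  172.6   54.    66.3]
```

View pics/s7c.png

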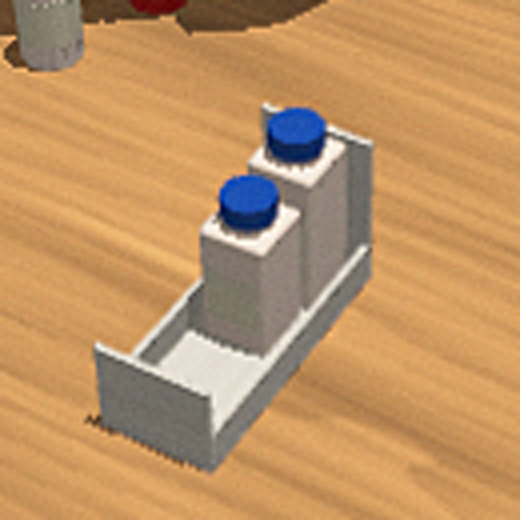

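Both bottles stand upright in the row (crop 250,260 and 300,210). Next I grasp the short one.

```bash
python3 -m handwheel '[[75,[-0.07,-0.04,-0.3],[0,0,-0.13]],[75,[-0.07,-0.04,-1.1],[0,0,-0.13]],[75,[-0.07,-0.04,-1.9],[0,0,-0.13]],[75,[-0.07,-0.04,-2.6],[0,0,-0.13]],[75,[-0.07,-0.04,-2.98],[0,0,-0.13]]]'
python3 -m handwheel '[[75,[0,0,0],[0,0,0]],[25,[0,0,0],[0,0,0]],[25,[0,0,0],[0,0,0]],[25,[0,0,0],[0,0,0]],[25,[0,0,0],[0,0,0]]]'
python3 -m handwheel '[[25,[0,0,0],[0,0,0]],[25,[0,0,0],[0,0,0]]]'
```

```text
clock: 17.65
tcp_pos: [0.513, -0.3832, 0.0304]
tcp_rot: [180.0, -0.2, 157.2]
ft_force: [1.0, 0.4, -0.3]
finger_gap: 0.075
grasp_force: 0.0
clock: 18.27
tcp_pos: [0.5147, -0.3845, 0.0336]
tcp_rot: [180.0, 0.0, 157.2]
ft_force: [0.6, 1.1, 1.4]
finger_gap: 0.0424
grasp_force: 0.5
clock: 18.52
tcp_pos: [0.5147, -0.3844, 0.0335]
tcp_rot: [180.0, 0.0, 157.2]
ft_force: [-0.4, 2.4, 3.6]
finger_gap: 0.0399
grasp_force: 30.0
```

```bash
python3 -m handwheel '[[25,[0,0,0.6],[0,0,0]],[25,[0,0,1.5],[0,0,0]],[25,[0,0,2.4],[0,0,0]],[25,[0.2,0.8,2.8],[0,0,0.5]],[25,[0.4,1.8,2.8],[0,0,1.1]]]'
python3 -m handwheel '[[25,[0.24,1.1,0],[0,0,0.7]],[25,[0.48,2.2,0],[0,0,1.4]],[25,[0.7,3.3,0],[0,0,2.1]],[25,[1.0,4.4,0],[0,0,2.1]],[25,[1.21,5.4,0],[0,0,2.12]]]'
python3 -m handwheel '[[25,[0,0.68,0],[0,0,0]],[25,[0,0.68,0],[0,0,0]],[25,[0,0.68,0],[0,0,0]],[25,[0,0.68,0],[0,0,0]]]'
python3 - <<'E'
from h import *
look("wrist","w8"); s=sense(); print(s["tcp_pos"],s["tcp_rot"])
p,U=held("w8")
for v in range(120,330,6): print(v,U[v,318], end=' | ')
print()
for v in range(250,300,10):
  r=U[v]; k=(r[:,2]>115)&(abs(r[:,1])<28)&(abs(r[:,0]-6)<14)
  if k.sum()>10: print(v,k.sum(),r[k][:,1].min(),r[k][:,1].max(),np.polyfit(r[k][:,1],r[k][:,0],1))
for z,x0 in((80,-16),(96,-58)):
  m=(abs(U[...,2]-z)<3)&(abs(U[...,0]-x0)<24)&(abs(U[...,1])<26); print("shoulder",z,np.percentile(U[m],[1,99],axis=0))
E
```

```text
clock: 19.15
tcp_pos: [0.5348, -0.296, 0.175]
tcp_rot: [-179.9, 0.2, 165.9]
ft_force: [1.7, 1.2, -1.5]
finger_gap: 0.0395
grasp_force: 30.0
clock: 19.77
tcp_pos: [0.5949, -0.0229, 0.1727]
tcp_rot: [-180.0, -0.0, -177.0]
ft_force: [0.7, 0.7, -0.1]
finger_gap: 0.0398
grasp_force: 30.0
clock: 20.27
tcp_pos: [0.5946, 0.0072, 0.173]
tcp_rot: [-180.0, -0.0, -177.2]
ft_force: [-0.3, 0.3, -0.1]
finger_gap: 0.0398
grasp_force: 30.0
[0.5947 0.0074 0.1731] [-179.9622   -0.0053 -177.2294]
120 [-58.5652  -2.1367 115.0289] | 126 [-55.3656  -2.1438 113.259 ] | 132 [-52.0921  -2.1521 111.8385] | 138 [-48.814   -2.1728 114.7928] | 144 [-45.465   -2.1802 112.9705] | 150 [-41.3342  -2.1452  95.0706] | 156 [-35.5596  -2.0649  58.9433] | 162 [-32.8385  -2.132   79.1572] | 168 [-30.372   -2.1876  95.6006] | 174 [-26.813   -2.205   97.0946] | 180 [-23.1121  -2.2192  97.2622] | 186 [-19.407   -2.2338  97.572 ] | 192 [-15.674   -2.2483  97.8295] | 198 [-11.8493  -2.2619  97.6738] | 204 [-7.8127 -2.2737 96.568 ] | 210 [-4.1612 -2.2903 97.7134] | 216 [ 4.1508 -2.2637 77.4294] | 222 [25.7998 -2.1343  3.2379] | 
[... 343 characters left out ...]
8 [  6.391   -2.6102 198.2778] | 294 [  8.6253  -2.6201 198.9495] | 300 [ 11.3678  -2.6286 198.5308] | 306 [  9.7408  -2.647  207.2355] | 312 [  9.6283  -2.6607 212.3196] | 318 [  9.9049  -2.6728 216.3322] | 324 [ 11.8536  -2.6816 217.0175] | 
250 76 -22.489781946163976 15.917241650405124 [0.0061 5.0674]
260 82 -22.389428406385445 15.833403894984947 [0.0024 5.1207]
270 88 -22.235543126818904 15.804462691496715 [0.0041 5.2707]
280 98 -22.204719452364415 24.219426149007628 [0.0685 5.8141]
290 123 -27.918598387311917 25.433043475675024 [0.0637 8.683 ]
shoulder 80 [[-35.2852 -21.162   77.0924]
 [  4.1136  17.6606  80.6116]]
shoulder 96 [[-81.8834 -23.1279  93.1893]
 [-39.4103  23.2361  98.2206]]
```

The short bottle's face is only 1 mm clear of the middle one. I shift it 2.5 mm outward and lower it.

```bash
python3 -m handwheel '[[25,[0.05,0.04,-0.3],[0,0,0]],[25,[0.05,0.04,-1.0],[0,0,0]],[25,[0.05,0.04,-1.7],[0,0,0]],[25,[0.05,0.04,-2.3],[0,0,0]],[25,[0.05,0.04,-2.55],[0,0,0]]]'
python3 -m handwheel '[[25,[0,0,-0.06],[0,0,0]],[25,[0,0,-0.12],[0,0,0]],[25,[0,0,-0.16],[0,0,0]],[25,[0,0,-0.17],[0,0,0]],[25,[0,0,-0.17],[0,0,0]]]'
python3 -m handwheel '[[75,[0,0,0],[0,0,0]],[75,[0,0,0],[0,0,0]],[75,[0,0,0],[0,0,0]],[75,[0,0,0.6],[0,0,0]],[75,[0,0,1.5],[0,0,0]]]'
python3 -m handwheel '[[75,[-0.4,0.7,0.8],[0,0,0]],[75,[-0.8,1.5,1.4],[0,0,0]],[75,[-1.4,2.5,1.4],[0,0,0.8]],[75,[-2.0,3.4,1.4],[0,0,1.6]],[75,[-2.6,4.4,1.4],[0,0,2.4]]]'
python3 -m handwheel '[[75,[-0.5,0.7,0],[0,0,0.6]],[75,[-0.8,1.0,0],[0,0,0.6]],[75,[-0.8,1.0,0],[0,0,0.6]],[75,[-0.8,1.0,0],[0,0,0.6]]]'
python3 - <<'E'
from h import *
look("wrist","w9"); look("scene","s9"); s=sense(); print(s["clock"],s["tcp_pos"],s["tcp_rot"]);clusters("w9")
p,d,_=load("s9"); cv2.imwrite("pics/s9c.png",cv2.resize(p[180:310,250:380],None,fx=4,fy=4,interpolation=2))
E
```

```text
clock: 20.95
tcp_pos: [0.5957, 0.011, 0.0429]
tcp_rot: [-180.0, -0.2, -177.1]
ft_force: [-0.8, -0.0, 0.3]
finger_gap: 0.0396
grasp_force: 30.0
clock: 21.58
tcp_pos: [0.5975, 0.0114, 0.0375]
tcp_rot: [180.0, 0.0, -177.1]
ft_force: [-0.3, -0.3, -0.6]
finger_gap: 0.0398
grasp_force: 30.0
clock: 22.2
tcp_pos: [0.5961, 0.0113, 0.1116]
tcp_rot: [-180.0, -0.2, -177.1]
ft_force: [-0.6, 0.3, -0.4]
finger_gap: 0.0733
grasp_force: 0.0
clock: 22.82
tcp_pos: [0.4663, 0.2324, 0.1825]
tcp_rot: [180.0, 0.0, -157.7]
ft_force: [0.3, 1.0, -0.1]
finger_gap: 0.0753
grasp_force: 0.0
clock: 23.32
tcp_pos: [0.4282, 0.2802, 0.1821]
tcp_rot: [-180.0, 0.0, -153.2]
ft_force: [-0.1, -0.9, 0.6]
finger_gap: 0.0752
grasp_force: 0.0
23.425 [0.4283 0.28   0.1821] [-179.9707    0.0087 -153.2218]
table -0.0008370640606706059
px 309 383 n 108984 H 0.2991 cap None rect [415.7 272.2  54.3 173.5  24.7]
px 320 218 n 2871 H 0.0882 cap None rect [417.2 277.5  38.5  39.8  27.4]
```

View pics/s9c.png

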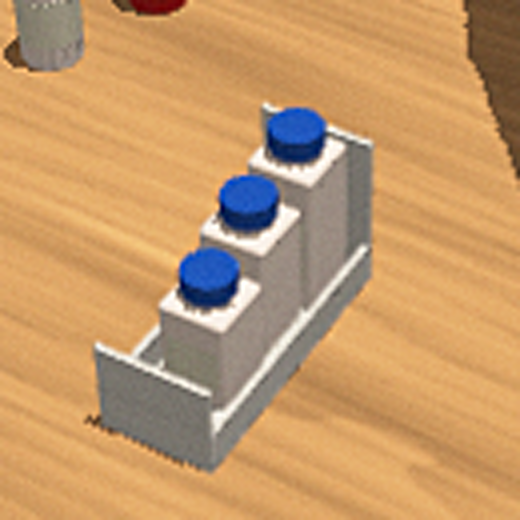

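All three bottles stand in order in the carrier (crop 300,130, 250,200 and 210,280), with the gap at the low end. Now the wedge, gripped by its block.

```bash
python3 -m handwheel '[[60,[-0.22,-0.05,-0.3],[0,0,0.08]],[60,[-0.22,-0.05,-0.5],[0,0,0.08]],[60,[-0.22,-0.05,-1.3],[0,0,0.08]],[60,[-0.22,-0.05,-2.0],[0,0,0.08]],[60,[-0.22,-0.05,-2.38],[0,0,0.08]]]'
python3 -m handwheel '[[60,[0,0,0],[0,0,0]],[10,[0,0,0],[0,0,0]],[10,[0,0,0],[0,0,0]],[10,[0,0,0],[0,0,0]],[10,[0,0,0],[0,0,0]]]'
python3 -m handwheel '[[10,[0,0,0],[0,0,0]],[10,[0,0,0],[0,0,0]]]'
```

```text
clock: 24.05
tcp_pos: [0.4164, 0.2778, 0.0612]
tcp_rot: [-180.0, -0.1, -152.5]
ft_force: [0.8, 0.7, 0.3]
finger_gap: 0.0602
grasp_force: 0.0
clock: 24.68
tcp_pos: [0.4164, 0.279, 0.0635]
tcp_rot: [180.0, 0.0, -152.4]
ft_force: [-0.9, -0.6, -0.3]
finger_gap: 0.028
grasp_force: 0.0
clock: 24.92
tcp_pos: [0.4164, 0.2789, 0.0633]
tcp_rot: [180.0, 0.0, -152.4]
ft_force: [0.2, 0.4, 2.3]
finger_gap: 0.0237
grasp_force: 29.9
```

```bash
python3 -m handwheel '[[10,[0,0,0.6],[0,0,0]],[10,[0,0,1.5],[0,0,0]],[10,[0,0,2.4],[0,0,0]],[10,[0.5,-0.6,2.6],[0,0,-0.6]],[10,[1.2,-1.4,2.6],[0,0,-1.2]]]'
python3 -m handwheel '[[10,[0.7,-0.85,0],[0,0,-0.7]],[10,[1.4,-1.7,0],[0,0,-1.4]],[10,[2.1,-2.6,0],[0,0,-1.88]],[10,[2.8,-3.4,0],[0,0,-1.88]],[10,[3.12,-3.95,0],[0,0,-1.88]]]'
python3 -m handwheel '[[10,[0,0,0],[0,0,0]],[10,[0,0,0],[0,0,0]],[10,[0,0,0],[0,0,0]]]'
python3 - <<'E'
from h import *
look("wrist","w10"); s=sense(); print(s["tcp_pos"],s["tcp_rot"])
p,U=held("w10")
for v in range(150,320,5): print(v,U[v,318], end=' | ')
print()
for v in range(245,300,5):
  r=U[v]; k=(r[:,2]>115)&(abs(r[:,1])<28)&(abs(r[:,0]-46)<14)
  if k.sum()>10: print(v,k.sum(),r[k].mean(0),r[k][:,1].min(),r[k][:,1].max(),np.polyfit(r[k][:,1],r[k][:,0],1))
for z,x0 in((64,27),(80,-16)):
  m=(abs(U[...,2]-z)<3)&(abs(U[...,0]-x0)<24)&(abs(U[...,1])<26); print("shoulder",z,np.percentile(U[m],[1,99],axis=0))
E
```

```text
clock: 25.55
tcp_pos: [0.4767, 0.2097, 0.1944]
tcp_rot: [179.9, 0.1, -162.0]
ft_force: [1.1, 0.5, -1.3]
finger_gap: 0.0236
grasp_force: 29.9
clock: 26.18
tcp_pos: [0.6334, 0.0086, 0.1925]
tcp_rot: [-179.9, -0.0, -177.2]
ft_force: [-0.0, -0.3, -1.3]
finger_gap: 0.0238
grasp_force: 29.9
clock: 26.55
tcp_pos: [0.6316, 0.0132, 0.1928]
tcp_rot: [179.9, -0.0, -176.9]
ft_force: [-0.4, 0.7, -1.2]
finger_gap: 0.0237
grasp_force: 29.9
[0.6318 0.0131 0.193 ] [ 179.9481   -0.0237 -176.9279]
150 [-3.3477  1.8393 96.7512] | 155 [ 0.8689  1.9287 79.6886] | 160 [ 7.4627  2.157  34.5759] | 165 [ 9.3503  2.0297 61.7867] | 170 [13.0107  2.0303 63.0116] | 175 [14.7288  1.941  82.2694] | 180 [18.4016  1.9522 81.2992] | 185 [22.036   1.9603 80.98  ] | 190 [25.6517  1.9668 81.0057] | 195 [29.2022  1.9704 81.5858] | 200 [33.0084  1.9814 80.743 ] | 205 [36.7974  1.9907 80.2482] | 210 [40.482   1.9965 80.4683] | 215 [60.9388  2.4078  2.5062] | 220 [65.6024  2.4124  3.3424] | 225 [70.3396  2.4184  3.9232] | 230 [75.455   2.4318  3.1028] | 235 [79.3067  2.4195  7.1817] | 240 [80.0393  2.3502 21.9567] | 245 [ 44
[... 981 characters left out ...]

270 86 [ 47.117    0.8011 188.809 ] -18.899048686562978 20.5851948988409 [ 0.0029 47.1147]
275 86 [ 49.6331   0.8013 188.7328] -18.91649617286582 20.767604237854282 [ 0.0021 49.6314]
280 86 [ 51.5265   0.8027 190.2629] -18.855712781547034 20.34257113443872 [ 0.003  51.5241]
285 94 [ 51.4905   0.798  196.3581] -19.756266107712943 21.604462949961047 [ 0.0032 51.4879]
290 95 [ 51.4978   0.763  201.9672] -19.788774715656746 21.41083236262858 [ 0.0012 51.4969]
295 100 [ 51.5509   0.7785 207.1331] -20.045236809861795 21.277745780113722 [-0.0008 51.5515]
shoulder 64 [[  8.5019 -18.8067  61.0612]
 [ 47.469   20.1777  64.6431]]
shoulder 80 [[-38.1666 -21.4421  77.1547]
 [  3.809   17.9158  82.3226]]
```

View pics/w10.png

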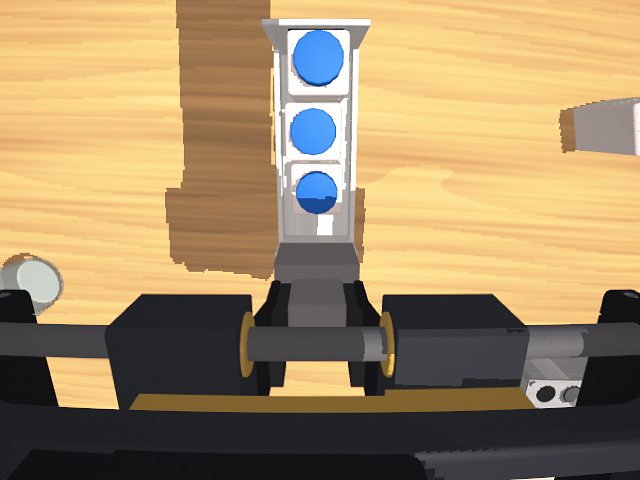

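The row and the open gap are visible (floor at (325,225)), and the wedge hangs at carrier x 63.2 with the gap running from 47.7 to 80. I lower it into the gap and push gradually.

```bash
python3 -m handwheel '[[10,[0,0,-0.5],[0,0,0]],[10,[0,0,-1.0],[0,0,0]],[10,[0,0,-1.35],[0,0,0]],[10,[0,0,-1.47],[0,0,0]],[10,[0,0,-1.47],[0,0,0]]]'
python3 -m handwheel '[[10,[-0.01,0,-0.08],[0,0,0]],[10,[-0.02,0,-0.16],[0,0,0]],[10,[-0.03,0,-0.24],[0,0,0]],[10,[-0.04,0,-0.32],[0,0,0]],[10,[-0.05,0,-0.4],[0,0,0]]]'
python3 -m handwheel '[[10,[0,0,-0.05],[0,0,0]],[10,[0,0,-0.1],[0,0,0]],[10,[0,0,-0.15],[0,0,0]],[10,[0,0,-0.2],[0,0,0]],[10,[0,0,-0.2],[0,0,0]]]'
```

```text
clock: 27.22
tcp_pos: [0.6324, 0.0115, 0.1197]
tcp_rot: [180.0, 0.0, -177.1]
ft_force: [-0.1, 0.3, -0.7]
finger_gap: 0.0237
grasp_force: 29.9
clock: 27.85
tcp_pos: [0.6299, 0.0113, 0.0994]
tcp_rot: [180.0, 0.0, -177.1]
ft_force: [1.3, -1.0, -1.2]
finger_gap: 0.0237
grasp_force: 29.9
clock: 28.48
tcp_pos: [0.6296, 0.0113, 0.0893]
tcp_rot: [180.0, -0.0, -177.1]
ft_force: [-0.0, 0.2, -1.4]
finger_gap: 0.0233
grasp_force: 29.9
```

```bash
python3 -m handwheel '[[10,[0,0,-0.05],[0,0,0]],[10,[0,0,-0.1],[0,0,0]],[10,[0,0,-0.15],[0,0,0]],[10,[0,0,-0.2],[0,0,0]],[10,[0,0,-0.25],[0,0,0]]]'
python3 -m handwheel '[[10,[0,0,-0.05],[0,0,0]],[10,[0,0,-0.1],[0,0,0]],[10,[0,0,-0.15],[0,0,0]],[10,[0,0,-0.19],[0,0,0]],[10,[0,0,-0.19],[0,0,0]]]'
```

```text
clock: 29.1
tcp_pos: [0.6297, 0.0113, 0.0769]
tcp_rot: [180.0, -0.0, -177.1]
ft_force: [-0.3, 0.7, -1.0]
finger_gap: 0.0241
grasp_force: 29.9
clock: 29.72
tcp_pos: [0.6298, 0.0113, 0.0675]
tcp_rot: [180.0, -0.0, -177.1]
ft_force: [0.1, 0.6, -1.1]
finger_gap: 0.0235
grasp_force: 29.9
```

```bash
python3 -m handwheel '[[10,[0,0,-0.01],[0,0,0]],[10,[0,0,-0.02],[0,0,0]],[10,[0,0,-0.03],[0,0,0]],[10,[0,0,-0.03],[0,0,0]]]'
```

```text
clock: 30.22
tcp_pos: [0.6299, 0.0112, 0.0673]
tcp_rot: [180.0, 0.0, -177.1]
ft_force: [-3.1, -1.1, 7.8]
finger_gap: 0.0236
grasp_force: 29.9
```

Floor contact shows as 8 N upward at the expected height. I release, back off and inspect.

```bash
python3 -m handwheel '[[40,[0,0,0.02],[0,0,0]],[60,[0,0,0.02],[0,0,0]],[60,[0,0,0.02],[0,0,0]],[60,[0,0,0.6],[0,0,0]],[60,[0,0,1.6],[0,0,0]]]'
python3 -m handwheel '[[60,[0.2,0,1.0],[0,0,0]],[60,[0.5,0,2.0],[0,0,0]],[60,[0.5,0,2.4],[0,0,0]],[60,[0.5,0,2.4],[0,0,0]],[60,[0.5,0,2.4],[0,0,0]]]'
python3 - <<'E'
from h import *
look("wrist","w11"); look("scene","s11"); look("top","t11"); s=sense(); print(s["clock"],s["tcp_pos"],s["ft_force"]);
p,U=held("w11")
for nm,z,x0 in (("wedge",64,61),("wedgetop",92,61),("short",64,20),("mid",80,-20),("tall",96,-60)):
  m=(abs(U[...,2]-z)<2.5)&(abs(U[...,0]-x0)<24)&(abs(U[...,1])<27); print(nm,m.sum(),np.percentile(U[m],[1,50,99],axis=0).ravel() if m.any() else 0)
p=load("s11")[0]; q=load("w11")[0]
cv2.imwrite("pics/f.png",np.hstack([cv2.resize(p[180:310,250:350],(400,520),interpolation=2),cv2.resize(q[20:280,220:420],(400,520),interpolation=2)]))
cv2.imwrite("pics/fs.png",p)
E
```

```text
clock: 30.85
tcp_pos: [0.6283, 0.0115, 0.1448]
tcp_rot: [-180.0, -0.3, -177.1]
ft_force: [1.0, 0.1, 0.5]
finger_gap: 0.0582
grasp_force: 0.0
clock: 31.48
tcp_pos: [0.6538, 0.0115, 0.2644]
tcp_rot: [180.0, -0.2, -177.1]
ft_force: [-0.1, -0.5, -0.4]
finger_gap: 0.0603
grasp_force: 0.0
31.625 [0.6539 0.0114 0.2644] [ 0.6883 -0.2137  0.0698]
wedge 996 [ 37.6524 -20.9728  61.6346  50.829   -0.6323  63.0837  79.1799  18.6292
  65.4008]
wedgetop 671 [ 49.3141 -12.4078  89.6609  60.156   -1.6342  91.0676  71.8608   9.9418
  92.7384]
short 888 [  2.0494 -18.6304  61.5962  21.9495  -0.6131  63.0592  43.3825  19.9389
  65.2749]
mid 960 [-38.7057 -21.3398  77.5629 -15.4617  -1.5473  79.0158   1.4211  17.6986
  81.1892]
tall 1448 [-83.6753 -25.1585  93.5883 -66.3519   1.7002  95.5946 -39.4828  25.3318
  98.3274]
```

View pics/f.png

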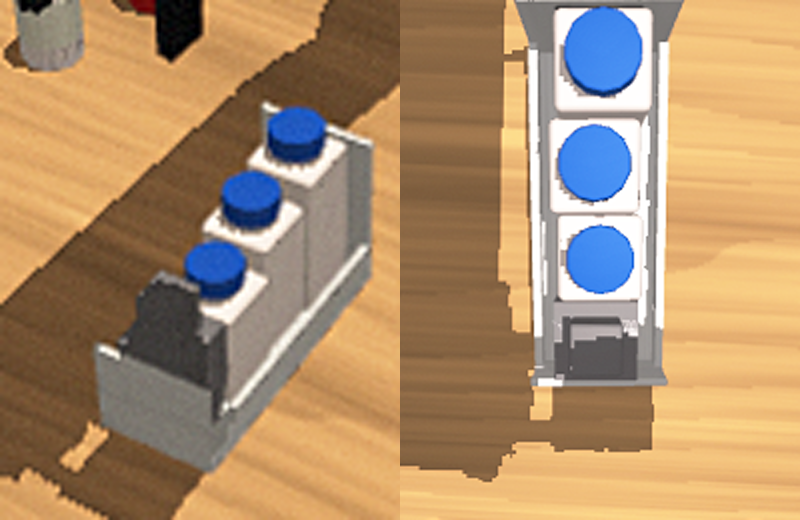

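View pics/fs.png

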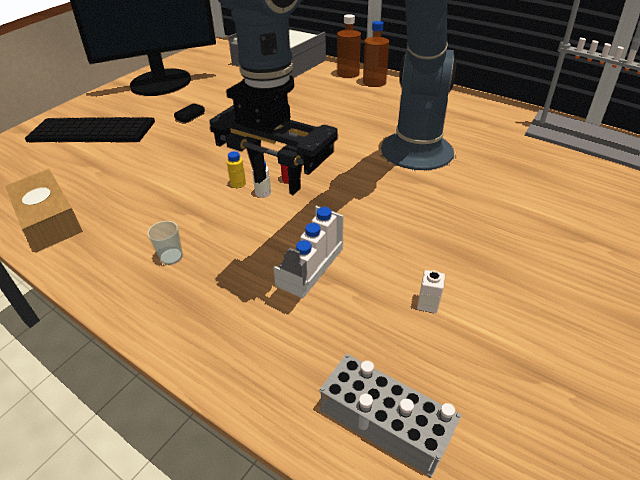

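The left crop shows all three bottles upright in order with the wedge beside the low plate (around (170,330)). The wedge's deck and grip block read at home height, with the same -0.9 mm bias as the bottle shoulders. In the full scene the round bottle (261,180), open bottle (431,290) and beaker (167,243) stand where they were.

```bash
python3 -c "
from station import ctrl; print(ctrl.sign_off())"
```

```text
the job is handed in; nothing more can be done
None
```

I handed the job in at about 32 s: the three capped bottles stand tall, middle, short from the high end, the wedge is down on the carrier floor, and the round bottle, open bottle and beaker were left alone.

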